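Fit the interface card in the analyser chassis

TASK

Take the circuit card with the red pull grip out of the black card rack, slide it down the two red card guides of the open bay in the analyser chassis until it stops on its socket, with its red levers still swung out, then swing both red levers all the way in so that they draw the card fully home and lock it. Lower it gently, without dropping or forcing it, and leave the other cards and the things on the bench as they are.

Things in the scene. Friction and masses are not known exactly. Their poses are not given: they have to be found in the camera images.
- card_grip (a point): Centre of the red pull grip of the card to be fitted, a solid bar 12 mm thick (x), 40 mm long (y), 34 mm tall (z) on the middle of the card's aluminium top panel (28 x 140 x 4 mm, upper face 17 mm below this point). Axes: x across the card's thickness, y along its length, z up. The panel beside it is bare but for 11 mm tall round sockets at y = +-45 mm.
- card: The same card, about 0.3 kg; origin at the centre of its lowest edge, 106 mm under card_grip, same axes. Upright green board 3 mm thick, 130 mm long, with a grey connector 12 mm thick, 90 mm long along its lower edge. It starts upright in any one of the rack's three slots and fits the bay either way round.
- lever_a (a joint): Red ejector lever at the card's +y end, rad: 0 = fully in (locked, at a stop), 1.2 = fully out (stop); starts at 1.05 to 1.2. It turns on a pin parallel to the card's x axis, 78 mm from the middle along y, 18 mm below card_grip. Its 21 mm toe clears the chassis lip when out past 1.0; swung in, it catches under the lip and pulls that end of the card down over the last 0.4 rad.
- lever_b (a joint): The same red lever at the card's -y end, mirrored: 0 = fully in, 1.2 = fully out. Both are stiff (friction 0.12 N m), stay where they are put and need 3 to 8 N at the handle.
- lever_a_tip (a point): Middle of the free end of lever_a's handle, a bar 45 mm long from the pin, 8 mm thick, 10 mm wide. At 0 it leans 0.45 rad inward (to the grip) from upright, at 1.2 it leans 0.75 rad outward. It can be shut by pushing its outer side level along y toward the grip, finger ends about 24 mm above the pin; its outer side there ends 71 mm from the card's middle.
- lever_b_tip (a point): Middle of the free end of lever_b's handle, built like lever_a's, at the card's -y end.
- bay_seat (a point): Where the middle of the card's lowest edge stands when fully home in the open bay (card_grip then 106 mm above). Axes: x across the guides, y from one guide to the other, z up. A sprung grey socket stops the card 5 mm short of home (card_grip 111 mm above); it pushes back with 6 N there and 10.5 N at home, so only the levers keep the card in.
- bay_mouth (a point): Middle of the open bay's mouth, between the tops of the two upright red card guides at y = +-62 mm; 85 mm above bay_seat, same axes. The grooves are 5.4 mm wide and 134 mm apart end to end; they flare over the top 14 mm to take in a card up to 5 mm off in x or 4 mm off in y.
- bay: The open bay's red guides; origin 20 mm under bay_seat, same axes.
- chassis: Analyser chassis (fixed), 170 (x) x 214 (y) x 120 mm tall, cover off; origin under its centre. Bays at x = -50, 0, +50 mm: any one is open with red guides, the others hold cards with grey levers up to 160 mm over the bench and 11 mm tall sockets on their panels at y = +-32 mm. A steel lip runs along x at each y end, 93.5 to 107 mm from the middle, top at 120 mm.
- rack: Black card rack (fixed), 170 (x) x 146 (y) x 60 mm tall, floor 8 mm thick; origin under its centre. Slots at x = -50, 0, +50 mm hold cards upright with their length along y, 52 mm deep.
- cylinder_mid (a point): Half-way up a glass measuring cylinder (loose, easily tipped) between rack and chassis: 235 mm tall, tube 30 mm across, blue foot 68 mm across.
- spare_a_mid (a point): Centre of the board of a spare card in the rack (grey panel, grey levers up to 130 mm over the rack floor, blue 11 mm tall sockets, no grip); loose, stays in its slot.
- spare_b_mid (a point): The same of the second spare card (yellow sockets).
- bottle_a: Amber reagent bottle, 82 mm across, 180 mm tall, red cap; origin under its centre.
- bottle_b: Amber reagent bottle, 82 mm across, 180 mm tall, black cap; origin under its centre.
- jug: Grey jug, 110 mm across, 130 mm tall; origin under its centre.
- timer: Green bench timer, 30 x 75 x 60 mm tall; origin under its centre.
- pipette_bulb: Orange rubber pipette bulb lying on the bench, 112 mm long, 52 mm tall; origin under the ball.
- basket: Blue basket of vials, 220 x 150 x 90 mm tall; origin under its centre.
- glove_box: Purple box of gloves, 240 x 120 x 75 mm tall; origin under its centre.

How it is judged:
By the outcome, as a careful person would: the job done as asked, in the order asked, and still so for the second after the job is handed in, with the robot touching nothing.
It also fails if it takes over 72 s, if anything falls off the work surface, if the arm or the gripper's body presses on something with over 40 N, if the wrist force passes 120 N, or if a joint passes its speed limit or range.

ROBOT

A 7-joint arm with a two-finger parallel gripper is mounted at the origin on the work surface. World frame = base frame: x ahead of the robot, y to its left, z up, the work surface at z = 0. Lengths are in m, angles in rad, forces in N, time in s.
With the tool pointing down it reaches from about 0.425 to 0.925 m from the base axis. Payload 6.8 kg.
Tool frame: the origin (TCP) lies at the very end of the fingers, on their centre line; the grasp point (between the pads) lies 19 mm behind it (r.tcp_to_grasp is the distance from the TCP to the grasp point, in m); z points along the fingers, y is the line along which they close (so a half turn about z gives the same grasp; the last joint's range is limited). The gripper opens to 85 mm and grips with 20 to 120 N. Pads are 22 mm wide; open, the fingers measure 114 mm over their backs; the gripper's body (76 mm by 85 mm) begins 54 mm behind the grasp point. The pads swing forward as they close: fully open they stand 13 mm farther back than shut.
Start: joints at [-1.32, 0.477, 0.022, 1.555, -0.011, 1.109, -0.083], TCP at [0.237, 0.632, 0.231] pointing down, gripper open.
Joint ranges: [-2.96, 2.96], [-0.34, 2.1], [-1.41, 1.46], [0.24, 2.44], [-1.37, 4.51], [0.17, 1.92], [-2.96, 2.96]. Speed limits (rad/s): [2.39, 2.39, 3.14, 3.14, 3.14, 3.14, 3.14].

INTERFACE

Orientations are given as a rotation vector (axis times angle).
In Python, from bench import r gives the robot as it stands.
- The arm moves only by the tool step_arm, never from a script. Its argument "moves" is a list of rows, each a list of 7 numbers: the shift along the tool's x, y, z in mm, then the turn, a rotation vector about the tool's x, y, z in rad, then the finger opening in mm, from 0 to 85.4. A call has 1 to 8 rows; each row is the pose to reach, as a shift and turn from the pose commanded when the call began, along the tool's axes at that moment; what a row does not reach only later rows make up. A row lasts 1/10 s, in which the tool goes at most 50 mm and 8.59 degrees, less where a joint would pass 70% of its speed; a pose out of reach is approached as far as the arm can. A call with a gripper value outside its range is refused whole. The fingers move at their own pace and stop on an object; "grip_force" is the grip in N (left out, the last holds). Time passes only in rows, so rows that repeat a pose let the fingers close. It gives the time, the measured TCP pose, the force, the opening and the grip force at its end, in the units of the state.
- r.get_obs(): the state, without advancing time (a new reading comes with each control period).
- r.grab_frame(name): name is "side" or "top" or "wrist"; returns a dict with "image" (400x640x3 uint8, red, green, blue), "depth" (400x640 float32, m along the optical axis (not along the pixel's ray), 0 where there is no reading), "mtx" (3x3 intrinsics, pixels), "rvec" (rotation vector, rad) and "tvec" (3), from world to camera coordinates, as OpenCV has them. Camera axes: x right, y down, z forward; pixel columns grow to the right and rows downward; lengths in m; the calibration is good to about 2 mm. The wrist camera is an equidistant fisheye: a pixel r from the principal point sees the ray r / f radians off the axis. A picture is of the moment at which its call begins.
- r.hand_in(): hands the job in; it is judged then, once.
The state is a dict: "clock": time; "joints": joint angles; "qvel": joint speeds; "tau": joint torques, N m; "tcp_pos": TCP position; "orientation": TCP orientation; "contact_force": force on the tool from outside, world axes, zero at the start; "moment": the same for the moment, N m; "grip_width": finger opening in m; "gripper_force": force on a finger pad.
Only numpy, scipy, OpenCV 4.12 (cv2) and the standard library are available. Lean on these libraries where they do the work, as an engineer would, in place of code of your own. Each camera call takes 0.05 s, during which the arm holds its last target. There are 200 camera calls.

## Working session

There is one attempt and no reset: what is moved stays moved. The work goes in short steps, Python scripts to look and compute and a tool call to move; the robot and the scene stay as the last step left them, time stands still between calls to the robot, and variables do not carry over. Pictures are saved under pics/ and viewed, at most 10 in all, crops included, and the job is handed in when it is done.

Besides the shell and the picture viewer there is one more tool, called as a command line: name --pt "numbers of a row" for each row, then --argument value for the rest. step_arm: Moves the arm, as the interface text tells. Its arguments: {"type":"object","properties":{"moves":{"type":"array","items":{"type":"array","items":{"type":"number"}}},"grip_force":{"type":"number"}},"required":["moves"]}

```bash
ls; mkdir -p pics
cat > h.py <<'E'
import numpy as np, cv2
from scipy.spatial.transform import Rotation as R
from bench import r
def cam(n):
    f=r.grab_frame(n); f['R']=R.from_rotvec(np.ravel(f['rvec'])).as_matrix(); f['t']=np.ravel(f['tvec']); return f
def pts(f,u,v,d):  # pinhole pixels+depth -> world
    K=f['mtx']; c=np.stack([(u-K[0,2])/K[0,0]*d,(v-K[1,2])/K[1,1]*d,d],-1); return (c-f['t'])@f['R']
def cloud(f):
    v,u=np.mgrid[:400,:640]; return pts(f,u,v,f['depth'])
def red(img):
    h=cv2.cvtColor(img,cv2.COLOR_RGB2HSV); return (((h[...,0]<8)|(h[...,0]>172))&(h[...,1]>140)&(h[...,2]>60))
def save(f,n): cv2.imwrite('pics/'+n,f['image'][...,::-1])
E
python3 - <<'E'
from h import *
a=cam('top');b=cam('side')
save(a,'top.png');save(b,'side.png')
for f in (a,b):
    print(f['mtx'].round(1).tolist(),(-f['R'].T@f['t']).round(3))
    m=red(f['image']).astype(np.uint8);P=cloud(f)
    n,l,s,c=cv2.connectedComponentsWithStats(m)
    for i in range(1,n):
        if s[i,4]>15:
            q=P[(l==i)&(f['depth']>0)]
            if len(q): print(s[i].tolist(),np.median(q,0).round(3),q.min(0).round(3),q.max(0).round(3))
print(r.get_obs(), r.tcp_to_grasp)
E
```

```text
pics
[[389.3, 0.0, 315.2], [0.0, 389.3, 200.2], [0.0, 0.0, 1.0]] [ 0.506 -0.016  1.289]
[361, 129, 16, 14, 176] [ 0.778 -0.157  0.178] [ 0.757 -0.188  0.121] [ 0.811 -0.138  0.185]
[373, 194, 6, 8, 32] [ 0.605 -0.194  0.101] [ 0.593 -0.201  0.057] [ 0.615 -0.187  0.109]
[415, 199, 7, 7, 33] [ 0.593 -0.325  0.101] [ 0.584 -0.331  0.061] [ 0.602 -0.315  0.112]
[261, 211, 10, 4, 23] [0.55  0.139 0.115] [0.545 0.125 0.096] [0.554 0.157 0.13 ]
[229, 214, 13, 4, 43] [0.537 0.229 0.129] [0.532 0.212 0.124] [0.542 0.248 0.134]
[199, 218, 14, 3, 34] [0.525 0.321 0.119] [0.521 0.305 0.095] [0.529 0.336 0.133]
[[386.9, 0.0, 319.4], [0.0, 386.9, 193.6], [0.0, 0.0, 1.0]] [ 0.026 -0.79   1.174]
[260, 149, 7, 10, 23] [0.523 0.319 0.113] [0.517 0.302 0.1  ] [0.529 0.336 0.13 ]
[273, 159, 8, 10, 50] [0.534 0.224 0.126] [0.529 0.21  0.06 ] [0.578 0.306 0.136]
[289, 174, 7, 9, 27] [0.548 0.148 0.096] [0.544 0.125 0.049] [0.594 0.204 0.131]
[385, 180, 11, 9, 80] [ 0.775 -0.159  0.18 ] [ 0.755 -0.177  0.171] [ 0.797 -0.139  0.186]
[355, 223, 7, 16, 72] [ 0.605 -0.195  0.089] [ 0.593 -0.204  0.037] [ 0.615 -0.185  0.113]
[376, 249, 8, 12, 56] [ 0.591 -0.321  0.094] [ 0.582 -0.329  0.017] [ 0.629 -0.272  0.112]
{'clock': 0.1, 'joints': array([-1.32009769,  0.47773967,  0.02237354,  1.55634082, -0.01145834,
        1.10929471, -0.08310949]), 'qvel': array([ 5.76270692e-05, -3.63615651e-03,  1.57793043e-03, -3.09871867e-03,
        3.22059745e-04,  1.71171303e-03,  5.97681690e-04]), 'tau': array([ 4.38737581e-03, -5.97753775e+01,  1.61387376e+00, -2.81953239e+01,
        1.28676061e-02,  4.97130502e-03,  1.29593752e-05]), 'tcp_pos': array([0.2368804 , 0.63150783, 0.23041361]), 'orientation': array([-5.60556145e-01, -3.09105063e+00,  2.59113225e-03]), 'contact_force': array([ 0.40154834, -0.21991883,  0.43633305]), 'moment': array([ 0.02146556, -0.07743439,  0.02825377]), 'gripper_force': 0.0, 'grip_width': 0.08524077402976762} 0.0187
```

View pics/top.png

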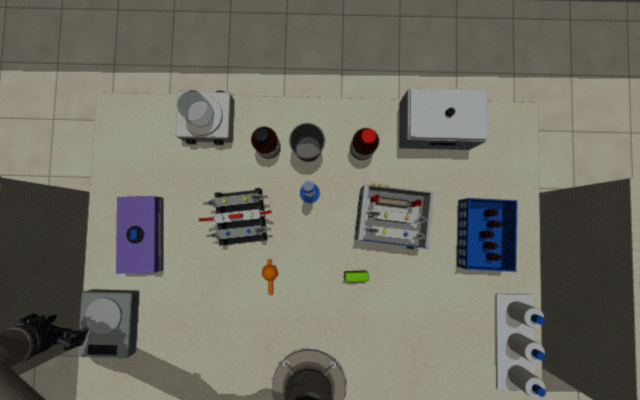

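View pics/side.png

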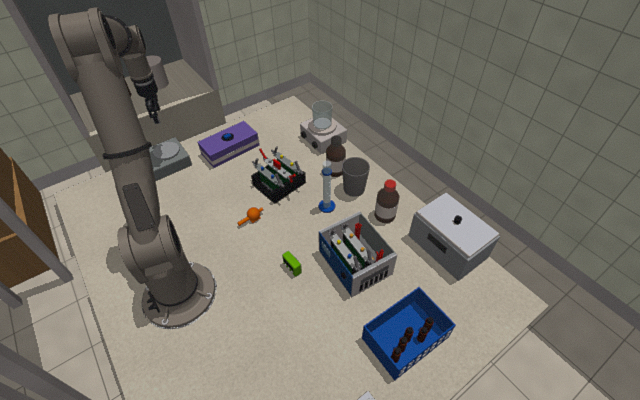

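Run:
```python
from h import *
o=r.get_obs(); M=R.from_rotvec(o['orientation']).as_matrix(); print(M.round(3))
# target: card length dir from red levers to grip
d=np.array([.525-.55,.321-.139]);print('card yaw of y axis deg',np.degrees(np.arctan2(d[1],d[0])))
d=np.array([.605-.593,-.194+.325]);print('bay',np.degrees(np.arctan2(d[1],d[0])))
```

```text
[[-0.936  0.351 -0.   ]
 [ 0.351  0.936 -0.002]
 [-0.    -0.002 -1.   ]]
card yaw of y axis deg 97.82135210437497
bay 84.76613835278357
```

The top view shows the red-grip card in the rack's middle slot, with the grip at px (236,216). The open bay is the far one, with guides at px (376,198) and (418,202). The cylinder stands between them at about px (309,192). The side view agrees.

step_arm --pt "-422 -271 -20 0 0 1.075 40" --pt "-422 -271 -20 0 0 1.075 40" --pt "-422 -271 -20 0 0 1.075 40" --pt "-422 -271 -20 0 0 1.075 40" --pt "-422 -271 -20 0 0 1.075 40" --pt "-422 -271 -20 0 0 1.075 40" --pt "-422 -271 -20 0 0 1.075 40" --pt "-422 -271 -20 0 0 1.075 40"

```text
clock: 0.9
tcp_pos: [0.4767, 0.3099, 0.2472]
orientation: [-2.069, -2.364, 0.0]
contact_force: [0.5, 0.2, 0.9]
grip_width: 0.0402
gripper_force: 0.0
```

```bash
cat >> h.py <<'E'
def delta(p,yaw):  # tool-frame move to TCP p (m), tool y at yaw (deg), pointing down
    o=r.get_obs(); M=R.from_rotvec(o['orientation']).as_matrix()
    y=np.radians(yaw); Y=np.array([np.cos(y),np.sin(y),0]); Z=np.array([0,0,-1.]); T=np.stack([np.cross(Y,Z),Y,Z],1)
    print('t',round(o['clock'],2),'tcp',o['tcp_pos'].round(4),'yaw',np.degrees(np.arctan2(M[1,1],M[0,1])).round(2),'F',o['contact_force'].round(1),'w',round(o['grip_width']*1e3,1))
    print('  move mm',((np.array(p)-o['tcp_pos'])@M*1e3).round(1),'turn',R.from_matrix(M.T@T).as_rotvec().round(4))
E
python3 - <<'E'
from h import *
delta([.537,.229,.25],7.8)
f=cam('top');P=cloud(f)
h=cv2.cvtColor(f['image'],cv2.COLOR_RGB2HSV)
m=(h[...,0]>95)&(h[...,0]<125)&(h[...,1]>100); m[:,:290]=0;m[:,330:]=0;m[:150]=0;m[230:]=0
q=P[m];print('cyl',q.min(0),q.max(0),np.median(q,0))
E
```

```text
t 0.9 tcp [0.4767 0.3099 0.2472] yaw 7.6 F [0.5 0.2 0.9] w 40.2
  move mm [-88.1  49.1  -2.8] turn [-0.0003  0.0001 -0.0034]
cyl [ 0.50578791 -0.01984403  0.00131316] [0.64808015 0.04320765 1.28945445] [0.61144396 0.00621702 0.00914039]
```

step_arm --pt "-88 49 -3 0 0 -0.003 40" --pt "-88 49 -3 0 0 -0.003 40" --pt "-88 49 -3 0 0 -0.003 40" --pt "-88 49 -3 0 0 -0.003 40"

```text
clock: 1.35
tcp_pos: [0.5371, 0.2297, 0.25]
orientation: [2.065, 2.368, -0.001]
contact_force: [-0.8, 0.4, 0.0]
grip_width: 0.0398
gripper_force: 0.0
```

```bash
cat >> h.py <<'E'
def ray_plane(f,u,v,z):  # fisheye pixels -> world points on plane z
    K=f['mtx']; x=(np.asarray(u)-K[0,2])/K[0,0]; y=(np.asarray(v)-K[1,2])/K[1,1]; t=np.hypot(x,y)+1e-9
    d=np.stack([np.sin(t)*x/t,np.sin(t)*y/t,np.cos(t)],-1)@f['R']; c=-f['R'].T@f['t']
    return c+d*((z-c[2])/d[...,2])[...,None]
E
python3 - <<'E'
from h import *
delta([.537,.229,.25],7.8)
f=cam('wrist');save(f,'w1.png')
print((-f['R'].T@f['t']).round(3),f['mtx'].round(1).tolist())
m=red(f['image']).astype(np.uint8)
n,l,s,c=cv2.connectedComponentsWithStats(m)
for i in range(1,n):
    if s[i,4]>60: print(s[i].tolist(),c[i].round(1),ray_plane(f,c[i][0],c[i][1],.131).round(4), np.median(f['depth'][l==i]).round(3))
E
```

```text
t 1.35 tcp [0.5371 0.2297 0.25  ] yaw 7.82 F [-0.8  0.4  0. ] w 39.8
  move mm [-0.7 -0.2 -0. ] turn [-0.0004  0.0005  0.0004]
[0.527 0.299 0.393] [[309.7, 0.0, 319.3], [0.0, 309.7, 197.9], [0.0, 0.0, 1.0]]
[315, 63, 10, 43, 379] [319.9  83.7] [0.5243 0.3235 0.131 ] 0.257
[315, 162, 11, 47, 501] [320.  185.2] [0.5362 0.2373 0.131 ] 0.269
[316, 248, 9, 46, 324] [320.  269.8] [0.5475 0.1552 0.131 ] 0.31
```

View pics/w1.png

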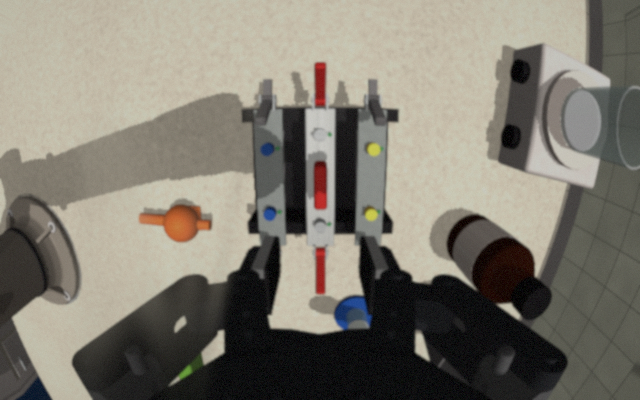

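The wrist view shows the card aligned with the tool, all red parts at column 320. Its sockets are at (320,134) and (321,226), and the grip spans rows 162–209.

Run:
```python
from h import *
f=cam('wrist')
a=ray_plane(f,[320,321,320,320],[134,225.5,84,270],.108);print(a.round(4),a[:2].mean(0),np.linalg.norm(a[0]-a[1]))
m=red(f['image']); v,u=np.nonzero(m[162:210,300:340]);v+=162;u+=300
q=ray_plane(f,u,v,.131); print('x-centre along tool y rel', q.mean(0))
c=a[:2].mean(0); delta([c[0],c[1],.102],7.8)
```

```text
[[0.5293 0.2816 0.108 ]
 [0.5426 0.1938 0.108 ]
 [0.5229 0.3272 0.108 ]
 [0.5486 0.1443 0.108 ]] [0.53592385 0.23766602 0.108     ] 0.08879437726893809
x-centre along tool y rel [0.53625472 0.23723328 0.131     ]
t 1.45 tcp [0.5357 0.2325 0.2498] yaw 8.11 F [-0.5  1.4  0.1] w 39.6
  move mm [  5.    1.1 147.8] turn [-0.0011 -0.0004  0.0055]
```

step_arm --pt "2 1 40 0 0 0 40" --pt "2 1 70 0 0 0 40" --pt "2 1 70 0 0 0 40" --pt "2 1 70 0 0 0 40" --pt "2 1 70 0 0 0 40"

```text
clock: 1.95
tcp_pos: [0.5381, 0.2345, 0.182]
orientation: [2.059, 2.372, 0.004]
contact_force: [-0.2, -0.2, 0.6]
grip_width: 0.0398
gripper_force: 0.0
```

Run:
```python
from h import *
delta([.536,.236,.102],7.8)
f=cam('wrist');save(f,'w2.png')
delta([.536,.236,.102],7.8)
m=red(f['image']).astype(np.uint8)
n,l,s,c=cv2.connectedComponentsWithStats(m)
for i in range(1,n):
    if s[i,4]>60: print(s[i].tolist(),c[i].round(1),ray_plane(f,c[i][0],c[i][1],.131).round(4), np.median(f['depth'][l==i]).round(3))
```

```text
t 1.95 tcp [0.5381 0.2345 0.182 ] yaw 8.08 F [-0.2 -0.2  0.6] w 39.8
  move mm [ 1.7 -2.1 80. ] turn [ 0.0024 -0.0012  0.0049]
t 2.0 tcp [0.5383 0.2343 0.1821] yaw 8.06 F [ 0.5 -0.2  0.6] w 39.9
  move mm [ 1.9 -2.2 80.1] turn [ 0.0028 -0.0014  0.0045]
[312, 53, 14, 59, 724] [318.2  81.3] [0.5246 0.3231 0.131 ] 0.193
[310, 183, 16, 63, 945] [317.7 214. ] [0.5362 0.2386 0.131 ] 0.205
[313, 286, 10, 49, 480] [317.5 309.8] [0.5467 0.1621 0.131 ] 0.248
```

View pics/w2.png

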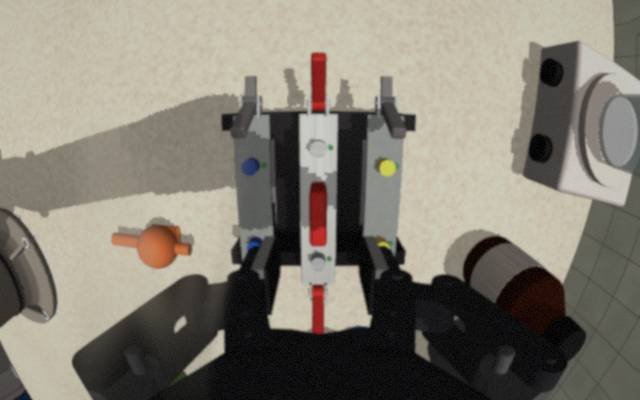

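Zooming in, the grip is centred at column 318, spanning rows 183–246. The sockets are at (318,148) and (318,262).

Run:
```python
from h import *
f=cam('wrist')
a=ray_plane(f,[318,318],[148,262],.108);print(a.round(4),a.mean(0).round(4))
e=ray_plane(f,318,246,.131); print(e, e+.02*np.array([-.136,.99,0]))
delta([.5361,.236,.101],7.8)
```

```text
[[0.5308 0.2789 0.108 ]
 [0.5431 0.1913 0.108 ]] [0.537  0.2351 0.108 ]
[0.53976579 0.2154023  0.131     ] [0.53704579 0.2352023  0.131     ]
t 2.05 tcp [0.5382 0.2341 0.182 ] yaw 8.04 F [-0.2  0.8 -0. ] w 40.1
  move mm [ 2.  -2.1 81. ] turn [ 0.0027 -0.0014  0.0043]
```

step_arm --pt "1 -1.4 30 0.002 -0.001 0.004 40" --pt "1 -1.4 55 0.002 -0.001 0.004 40" --pt "1 -1.4 70 0.002 -0.001 0.004 40" --pt "1 -1.4 80 0.002 -0.001 0.004 40" --pt "1 -1.4 80 0.002 -0.001 0.004 40"

```text
clock: 2.55
tcp_pos: [0.5356, 0.234, 0.0997]
orientation: [-2.065, -2.367, 0.005]
contact_force: [-0.7, -0.5, -0.2]
grip_width: 0.04
gripper_force: 0.0
```

step_arm --pt "0 0 0 0 0 0 10" --pt "0 0 0 0 0 0 10" --pt "0 0 0 0 0 0 10" --pt "0 0 0 0 0 0 8" --pt "0 0 0 0 0 0 8" --pt "0 0 0 0 0 0 8" --grip_force 50

```text
clock: 3.15
tcp_pos: [0.5369, 0.2346, 0.1015]
orientation: [2.065, 2.367, 0.001]
contact_force: [0.5, 0.7, 5.9]
grip_width: 0.0112
gripper_force: 50.3
```

step_arm --pt "0 0 -5 0 0 0 8" --pt "0 0 -15 0 0 0 8" --pt "0 0 -28 0 0 0 8" --pt "0 0 -42 0 0 0 8" --pt "0 0 -58 0 0 0 8" --pt "0 0 -75 0 0 0 8" --pt "0 0 -95 0 0 0 8" --pt "0 0 -115 0 0 0 8"

```text
clock: 3.95
tcp_pos: [0.535, 0.234, 0.2167]
orientation: [-2.065, -2.366, 0.005]
contact_force: [-1.0, 0.4, -2.7]
grip_width: 0.0113
gripper_force: 49.3
```

step_arm --pt "0 0 -30 0 0 0 8" --pt "0 0 -60 0 0 0 8" --pt "0 0 -90 0 0 0 8" --pt "0 0 -120 0 0 0 8" --pt "0 0 -145 0 0 0 8" --pt "0 0 -155 0 0 0 8" --pt "0 0 -155 0 0 0 8"

```text
clock: 4.65
tcp_pos: [0.5363, 0.2344, 0.3718]
orientation: [-2.065, -2.367, 0.0]
contact_force: [1.0, 0.5, -4.9]
grip_width: 0.0113
gripper_force: 49.5
```

Run:
```python
from h import *
# bay: guides' red tops in the top view
f=cam('top');save(f,'t2.png');P=cloud(f);m=red(f['image']).astype(np.uint8);m[:,:365]=0
for z in (.105,):
    n,l,s,c=cv2.connectedComponentsWithStats(m)
    for i in range(1,n):
        if s[i,4]>15:
            K=f['mtx'];d=np.array([(c[i][0]-K[0,2])/K[0,0],(c[i][1]-K[1,2])/K[1,1],1])@f['R'];o=-f['R'].T@f['t']
            print(s[i].tolist(),c[i],(o+d*(z-o[2])/d[2]).round(4))
delta([.599,-.26,.37],-5.2)
```

```text
[365, 129, 12, 15, 142] [369.66901408 135.71830986] [ 0.7944 -0.1714  0.105 ]
[373, 194, 6, 8, 35] [375.71428571 197.74285714] [ 0.603  -0.1928  0.105 ]
[415, 199, 7, 7, 35] [417.71428571 202.25714286] [ 0.5924 -0.3208  0.105 ]
t 4.7 tcp [0.5358 0.2342 0.3701] yaw 7.79 F [-0.9 -0.3 -3.3] w 11.2
  move mm [-498.3   -4.3    0.5] turn [-0.0025  0.0011  0.2267]
```

step_arm --pt "-25 -4 0 0 0 0.01 8" --pt "-70 -11 0 0 0 0.03 8" --pt "-120 -18 0 0 0 0.06 8" --pt "-170 -26 0 0 0 0.08 8" --pt "-220 -33 0 0 0 0.11 8" --pt "-270 -41 0 0 0 0.13 8" --pt "-320 -48 0 0 0 0.15 8" --pt "-360 -54 0 0 0 0.17 8"

```text
clock: 5.5
tcp_pos: [0.5296, -0.1327, 0.3692]
orientation: [-2.26, -2.178, 0.007]
contact_force: [0.0, -0.8, -2.9]
grip_width: 0.0112
gripper_force: 49.4
```

step_arm --pt "-40 -9 0 0 0 0.02 8" --pt "-75 -13 0 0 0 0.04 8" --pt "-105 -17 0 0 0 0.05 8" --pt "-122 -19 0 0 0 0.052 8" --pt "-122 -19 0 0 0 0.052 8" --pt "-122 -19 0 0 0 0.052 8" --pt "-122 -19 0 0 0 0.052 8"

```text
clock: 6.2
tcp_pos: [0.5084, -0.2494, 0.37]
orientation: [-2.312, -2.124, 0.004]
contact_force: [0.1, -0.1, -2.9]
grip_width: 0.0113
gripper_force: 49.4
```

Run:
```python
from h import *
delta([.599,-.258,.37],-4.8)
f=cam('wrist');save(f,'w3.png')
delta([.599,-.258,.37],-4.8)
m=red(f['image']).astype(np.uint8)
n,l,s,c=cv2.connectedComponentsWithStats(m)
for i in range(1,n):
    if s[i,4]>40: print(s[i].tolist(),c[i].round(1),ray_plane(f,c[i][0],c[i][1],.105).round(4), np.median(f['depth'][l==i]).round(3))
```

```text
t 6.2 tcp [ 0.5084 -0.2494  0.37  ] yaw -4.84 F [ 0.1 -0.1 -2.9] w 11.3
  move mm [-1.  91.  -0.4] turn [-0.0034  0.0004 -0.0006]
t 6.25 tcp [ 0.5086 -0.2493  0.3702] yaw -4.81 F [ 0.4  0.9 -4. ] w 11.4
  move mm [-1.  90.8 -0.1] turn [-0.0029  0.0006 -0.0002]
[307, 14, 25, 95, 2086] [319.3  59.1] [ 0.5188 -0.1084  0.105 ] 0.114
[510, 75, 31, 31, 660] [527.   89.5] [ 0.831  -0.1504  0.105 ] 0.307
[379, 113, 20, 12, 174] [388.3 118.1] [ 0.6032 -0.1924  0.105 ] 0.396
[370, 191, 24, 27, 288] [381.6 206.5] [ 0.5886 -0.3138  0.105 ] 0.435
[305, 218, 29, 101, 2542] [319.3 268.8] [ 0.4936 -0.4032  0.105 ] 0.128
```

View pics/w3.png

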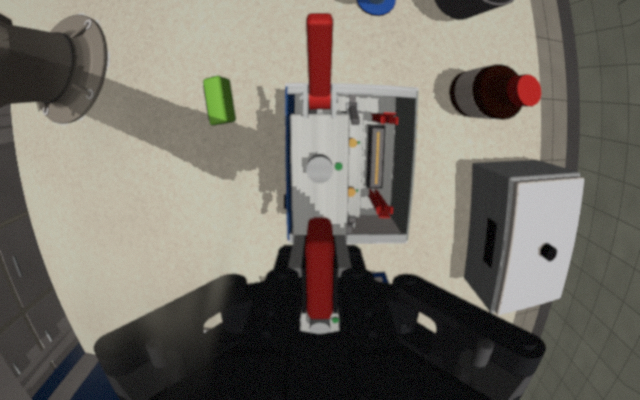

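The wrist view shows the held card straight in the grip at column 319. The bay's grey socket is near (376,157), and the guides are near (387,118) and (381,206). I'll zoom in on those.

Run:
```python
from h import *
i=cv2.imread('pics/w3.png')[80:245,280:430]
cv2.imwrite('pics/w3z.png',cv2.resize(i,None,fx=3.6,fy=3.6,interpolation=cv2.INTER_CUBIC))
```

```text
(no output)
```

View pics/w3z.png

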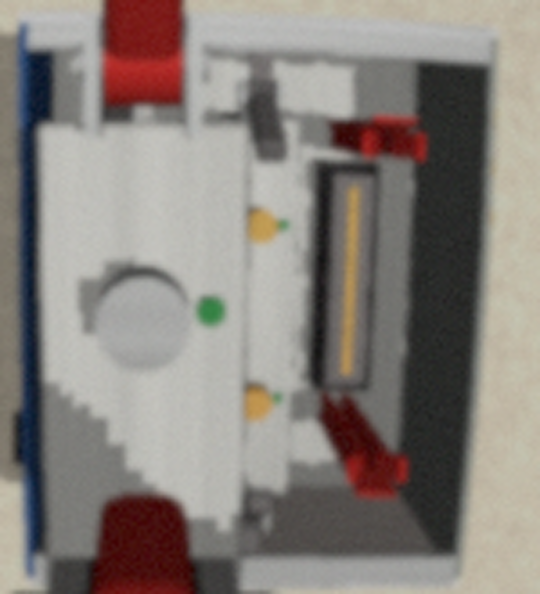

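Zoomed in, the guide mouths (bright red U shapes) are centred at about crop (397,138) and (383,472), which is image (390,118) and (386,211). The lips lie at crop rows ~20–60 and ~555–585.

Run:
```python
from h import *
f=cam('wrist')
g=ray_plane(f,280+np.array([397,383])/3.6,80+np.array([138,472])/3.6,.105)
print('guides',g.round(4),g.mean(0).round(4),np.linalg.norm(g[0]-g[1]),np.degrees(np.arctan2(*(g[0]-g[1])[[1,0]]))-90)
l=ray_plane(f,280+np.array([390,390,390,390])/3.6,80+np.array([22,62,553,583])/3.6,.120);print('lip',l.round(4))
s=ray_plane(f,280+np.array([353,346])/3.6,80+np.array([185,375])/3.6,.03);print('socket slot',s.round(4),s.mean(0))
c=ray_plane(f,[319.3,319.3],[165,320],.380-.006);print('held card sockets',c.round(4))
b=g.mean(0); delta([b[0],b[1],.22],-4.9)
```

```text
guides [[ 0.6062 -0.1929  0.105 ]
 [ 0.5957 -0.3212  0.105 ]] [ 0.6009 -0.257   0.105 ] 0.1287233872725767 -4.673568300452402
lip [[ 0.6031 -0.1508  0.12  ]
 [ 0.6021 -0.1652  0.12  ]
 [ 0.595  -0.3493  0.12  ]
 [ 0.5949 -0.3621  0.12  ]]
socket slot [[ 0.6021 -0.2149  0.03  ]
 [ 0.5948 -0.2997  0.03  ]] [ 0.59844617 -0.2573065   0.03      ]
held card sockets [[ 0.5119 -0.2034  0.374 ]
 [ 0.5046 -0.2892  0.374 ]]
t 6.3 tcp [ 0.5087 -0.2495  0.3704] yaw -4.81 F [ 0.2 -0.1 -3.6] w 11.1
  move mm [  0.3  92.9 150.2] turn [-0.0025  0.0008  0.0016]
```

step_arm --pt "-1 25 0 -0.0025 0.001 0 8" --pt "-1 60 0 -0.0025 0.001 0 8" --pt "-1 85 0 -0.0025 0.001 0 8" --pt "-1 91 0 -0.0025 0.001 0 8" --pt "-1 91 30 -0.0025 0.001 0 8" --pt "-1 91 70 -0.0025 0.001 0 8" --pt "-1 91 110 -0.0025 0.001 0 8" --pt "-1 91 130 -0.0025 0.001 0 8"

```text
clock: 7.1
tcp_pos: [0.5969, -0.2578, 0.2369]
orientation: [-2.311, -2.122, 0.003]
contact_force: [0.3, 0.8, -2.9]
grip_width: 0.0111
gripper_force: 49.7
```

step_arm --pt "0 0 10 0 0 0 8" --pt "0 0 15 0 0 0 8" --pt "0 0 20 0 0 0 8" --pt "0 0 20 0 0 0 8" --pt "0 0 20 0 0 0 8"

```text
clock: 7.6
tcp_pos: [0.5993, -0.2601, 0.2218]
orientation: [2.313, 2.122, 0.002]
contact_force: [-0.4, -0.1, -2.9]
grip_width: 0.0116
gripper_force: 49.8
```

Run:
```python
from h import *
delta([.5995,-.258,.195],-4.75)
```

```text
t 7.6 tcp [ 0.5993 -0.2601  0.2218] yaw -4.93 F [-0.4 -0.1 -2.9] w 11.6
  move mm [ 2.1 -0.1 26.8] turn [ 0.0024  0.0007 -0.0031]
```

step_arm --pt "1.5 0 2 0.001 0 -0.003 8" --pt "1.5 0 6 0.001 0 -0.003 8" --pt "1.5 0 11 0.001 0 -0.003 8" --pt "1.5 0 16 0.001 0 -0.003 8" --pt "1.5 0 21 0.001 0 -0.003 8" --pt "1.5 0 26 0.001 0 -0.003 8" --pt "1.5 0 30 0.001 0 -0.003 8" --pt "1.5 0 34 0.001 0 -0.003 8"

```text
clock: 8.4
tcp_pos: [0.5989, -0.2583, 0.1864]
orientation: [-2.312, -2.127, 0.001]
contact_force: [-0.1, 0.1, -1.1]
grip_width: 0.0117
gripper_force: 50.0
```

Run:
```python
from h import *
delta([.5995,-.258,.195],-4.75);print(r.get_obs()['moment'])
f=cam('wrist');save(f,'w4.png')
```

```text
t 8.4 tcp [ 0.5989 -0.2583  0.1864] yaw -4.76 F [-0.1  0.1 -1.1] w 11.7
  move mm [ 0.3  0.5 -8.6] turn [-0.0005  0.0003 -0.0002]
[ 0.17712568  0.38711883 -0.08626441]
```

View pics/w4.png

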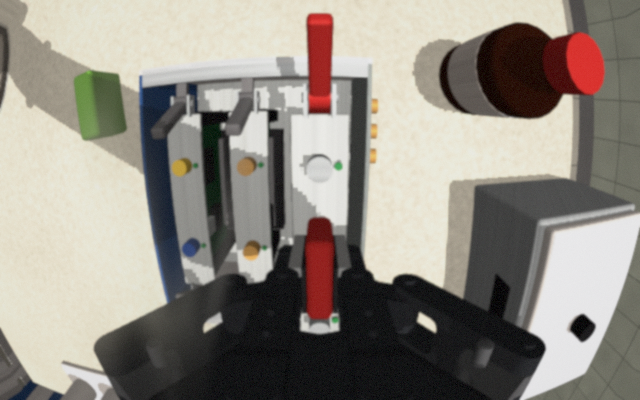

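The card hangs straight over the bay and is just inside the guide flares. The grip is at column 319, and the levers are out.

step_arm --pt "0 0.4 4 0 0 0 8" --pt "0 0.4 8 0 0 0 8" --pt "0 0.4 12 0 0 0 8" --pt "0 0.4 16 0 0 0 8" --pt "0 0.4 20 0 0 0 8"

```text
clock: 8.95
tcp_pos: [0.5991, -0.2581, 0.1663]
orientation: [-2.311, -2.127, 0.001]
contact_force: [-3.0, 1.9, 0.6]
grip_width: 0.0114
gripper_force: 50.3
```

step_arm --pt "0 -0.8 2 0 0 0 8" --pt "0 -0.8 6 0 0 0 8" --pt "0 -0.8 10 0 0 0 8" --pt "0 -0.8 14 0 0 0 8" --pt "0 -0.8 18 0 0 0 8"

```text
clock: 9.45
tcp_pos: [0.5987, -0.2581, 0.1484]
orientation: [2.311, 2.127, -0.0]
contact_force: [-1.1, 2.0, -0.1]
grip_width: 0.0113
gripper_force: 50.3
```

Sliding well. The stop should come at TCP z ≈ 0.118.

step_arm --pt "0.5 -0.4 4 0 0 0 8" --pt "0.5 -0.4 8 0 0 0 8" --pt "0.5 -0.4 12 0 0 0 8" --pt "0.5 -0.4 16 0 0 0 8" --pt "0.5 -0.4 20 0 0 0 8" --pt "0.5 -0.4 23 0 0 0 8"

```text
clock: 10.05
tcp_pos: [0.5982, -0.258, 0.1253]
orientation: [2.312, 2.127, -0.001]
contact_force: [0.1, 1.2, -3.2]
grip_width: 0.011
gripper_force: 49.8
```

step_arm --pt "0 0 1.5 0 0 0 8" --pt "0 0 3 0 0 0 8" --pt "0 0 4.5 0 0 0 8" --pt "0 0 5.5 0 0 0 8" --pt "0 0 6 0 0 0 8"

```text
clock: 10.55
tcp_pos: [0.5983, -0.258, 0.1204]
orientation: [2.311, 2.127, -0.0]
contact_force: [-2.0, 1.4, 6.1]
grip_width: 0.0114
gripper_force: 51.2
```

step_arm --pt "0 0 -1 0 0 0 8" --pt "0 0 -1 0 0 0 36" --pt "0 0 -1 0 0 0 36" --pt "0 0 -1 0 0 0 36" --pt "0 0 -1 0 0 0 36"

```text
clock: 11.05
tcp_pos: [0.5983, -0.2578, 0.1206]
orientation: [2.311, 2.127, -0.001]
contact_force: [0.4, -0.1, -0.0]
grip_width: 0.0361
gripper_force: 0.0
```

step_arm --pt "0 0 -15 0 0 0 36" --pt "0 0 -40 0 0 0 36" --pt "0 0 -80 0 0 0 36" --pt "0 0 -120 0 0 0 36" --pt "0 0 -120 0 0 0 10" --pt "0 0 -120 0 0 0 0" --pt "0 0 -120 0 0 0 0"

```text
clock: 11.75
tcp_pos: [0.5977, -0.2572, 0.2401]
orientation: [-2.311, -2.127, 0.001]
contact_force: [-1.4, 0.4, -0.5]
grip_width: 0.0002
gripper_force: 0.0
```

```bash
cat >> h.py <<'E'
def redw(f):
    P=cloud(f);m=red(f['image']).astype(np.uint8);n,l,s,c=cv2.connectedComponentsWithStats(m)
    for i in range(1,n):
        if s[i,4]>40: print(s[i].tolist(),c[i].round(1),np.median(f['depth'][l==i]).round(3))
E
python3 - <<'E'
from h import *
delta([.5985,-.257,.24],-4.75)
f=cam('wrist');save(f,'w5.png');redw(f)
E
```

```text
t 11.75 tcp [ 0.5977 -0.2572  0.2401] yaw -4.75 F [-1.4  0.4 -0.5] w 0.2
  move mm [0.3 0.7 0.1] turn [-0.0014 -0.0002  0.    ]
[505, 46, 53, 51, 2144] [531.1  70.8] 0.185
[314, 63, 12, 50, 527] [319.8  87.4] 0.228
[314, 175, 13, 53, 669] [320.  201.3] 0.239
[315, 313, 10, 6, 55] [319.6 315.5] 0.268
```

View pics/w5.png

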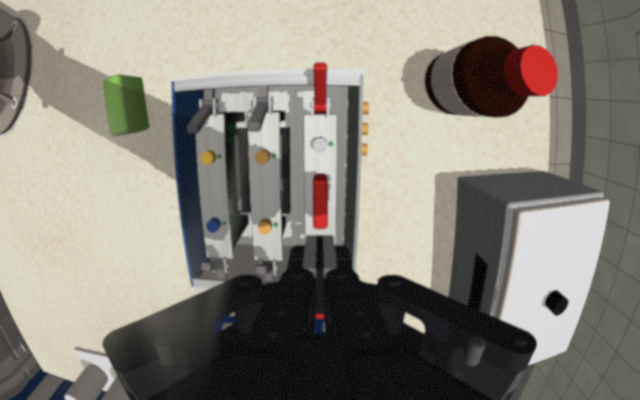

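The card sits upright in the bay with its levers out. The grip spans rows 175–228, and the lever_a tip is at about (320,63).

Run:
```python
from h import *
f=cam('wrist'); c=-f['R'].T@f['t'];print(c.round(4))
m=red(f['image'])
for v0,v1 in ((200,227),(63,85),(85,112)):
    v,u=np.nonzero(m[v0:v1,300:340]);d=f['depth'][v0:v1,300:340][v,u];d=d[d>0];print(v0,'z',np.percentile(c[2]-d,[5,50,95]).round(4))
e=ray_plane(f,320,228,.148);print('grip centre',e+.02*np.array([.083,.9966,0]))
t=ray_plane(f,320,63.5,.146);print('lever tip',t)
k=ray_plane(f,[320,320],[144,235],.125);print('socket',k)
# target: outside lever_a, card centre est, 133 mm out
ctr=np.array([.598,-.2565]);ax=np.array([.083,.9966])
for s in (.135,-.135): delta([*(ctr+s*ax),.139],-4.75)
```

```text
[ 0.6032 -0.188   0.3824]
200 z [0.139  0.1416 0.1449]
63 z [0.1592 0.1682 0.1729]
85 z [0.1337 0.1443 0.1568]
grip centre [ 0.59715346 -0.25867617  0.148     ]
lever tip [ 0.60623158 -0.149713    0.146     ]
socket [[ 0.60089835 -0.21342653  0.125     ]
 [ 0.59418255 -0.29423345  0.125     ]]
t 11.85 tcp [ 0.5976 -0.2572  0.2395] yaw -4.75 F [-0.5 -1.   0.1] w -0.1
  move mm [135.8   0.6 100.5] turn [-0.0025 -0.0001 -0.    ]
t 11.85 tcp [ 0.5976 -0.2572  0.2395] yaw -4.75 F [-0.5 -1.   0.1] w -0.1
  move mm [-134.3    0.6  100.5] turn [-0.0025 -0.0001 -0.    ]
```

step_arm --pt "40 0.5 0 -0.002 0 0 0" --pt "80 0.5 0 -0.002 0 0 0" --pt "120 0.5 0 -0.002 0 0 0" --pt "136 0.5 20 -0.002 0 0 0" --pt "136 0.5 50 -0.002 0 0 0" --pt "136 0.5 85 -0.002 0 0 0" --pt "136 0.5 102 -0.002 0 0 0" --pt "136 0.5 102 -0.002 0 0 0"

```text
clock: 12.65
tcp_pos: [0.6074, -0.1215, 0.1351]
orientation: [-2.309, -2.125, 0.006]
contact_force: [-0.4, 0.2, 0.4]
grip_width: 0.0001
gripper_force: 0.0
```

step_arm --pt "-3 0 0 0 0 0 0" --pt "-7 0 0 0 0 0 0" --pt "-11 0 0 0 0 0 0" --pt "-15 0 0 0 0 0 0" --pt "-19 0 0 0 0 0 0" --pt "-23 0 0 0 0 0 0"

```text
clock: 13.25
tcp_pos: [0.6097, -0.1414, 0.1397]
orientation: [-2.308, -2.129, -0.01]
contact_force: [1.1, 12.4, 8.7]
grip_width: -0.0001
gripper_force: 5.9
```

Run:
```python
from h import *
delta([.609,-.141,.137],-4.75)
f=cam('side');P=cloud(f);m=red(f['image'])&(f['depth']>0)
q=P[m]; y=(q[:,:2]-[.598,-.257])@[.083,.9966]; x=(q[:,:2]-[.598,-.257])@[.9966,-.083]
k=(abs(x)<.02)&(abs(y)<.15);a=np.stack([x,y,q[:,2]],1)[k]*1e3;a=a[a[:,1].argsort()];print(len(a));print(a.round(0).astype(int).tolist())
i=f['image'][150:310,310:470];cv2.imwrite('pics/s2.png',cv2.resize(i,None,fx=3.6,fy=3.6,interpolation=cv2.INTER_CUBIC)[...,::-1])
```

```text
t 13.25 tcp [ 0.6097 -0.1414  0.1397] yaw -4.61 F [ 1.1 12.4  8.7] w -0.1
  move mm [ 0.3 -0.7  2.7] turn [ 0.0033 -0.0053  0.0024]
187
[[-2, -111, 151], [2, -110, 152], [-5, -109, 151], [0, -107, 150], [4, -107, 153], [-4, -107, 153], [-2, -104, 153], [4, -103, 148], [-4, -103, 148], [-2, -100, 148], [-5, -100, 145], [-5, -96, 140], [-1, -96, 142], [-2, -92, 138], [-3, -91, 126], [-4, -91, 133], [4, -90, 137], [-3, -89, 134], [2, -87, 134], [-4, -86, 126], [4, -85, 107], [-1, -85, 117], [0, -84, 109], [-2, -84, 127], [2, -83, 129], [-5, -82, 128], [3, -78, 122], [0, -77, 123], [-4, -72, 90], [-4, -71, 95], [-11, -71, 82], [-5, -70, 106], [-7, -70, 90], [1, -70, 96], [2, -70, 89], [-1, -69, 78], [-11, -69, 92], [3, -69, 81], [-8, -69, 101], [-5, -69, 81], [-9, -68, 83], [-2, -68, 95], [-5, -67, 91], [-9, -66, 93], [-10, -66, 105], [-8, -65, 97], [-7, -63, 69], [-7, -62, 75], [-8, -62, 80], [-9, -61, 97], [-7, -60, 83], [-7, -60, 89], [-8, -59, 70], [-6, -58, 55], [-7, -58, 98], [-8, -58, 75], [-6, -58, 61], [-3, -23, 149], [-1, -22, 136], [2, -22, 144], [-3, -22, 153], [-1, -22, 141]
[... 1133 characters left out ...]
58, 54], [-7, 59, 63], [-5, 59, 89], [-7, 61, 78], [-6, 61, 65], [-6, 62, 70], [-6, 63, 86], [-5, 64, 79], [-6, 64, 97], [-8, 66, 84], [-4, 67, 86], [-7, 67, 71], [-7, 68, 87], [-5, 68, 56], [-6, 68, 75], [-7, 69, 92], [-4, 70, 60], [1, 71, 124], [-2, 72, 125], [4, 75, 123], [0, 76, 125], [-3, 77, 126], [1, 77, 128], [2, 80, 130], [-1, 81, 131], [-5, 81, 134], [0, 81, 125], [5, 83, 130], [-3, 84, 124], [-3, 84, 135], [2, 85, 136], [2, 85, 130], [-2, 86, 138], [-2, 87, 142], [4, 89, 136], [-4, 89, 141], [1, 91, 147], [1, 91, 141], [-3, 92, 148], [-3, 92, 153], [-1, 93, 140], [3, 95, 147], [0, 96, 153], [-4, 96, 149], [-4, 97, 154], [-1, 100, 154], [3, 100, 152], [-5, 101, 156], [1, 104, 154]]
```

View pics/s2.png

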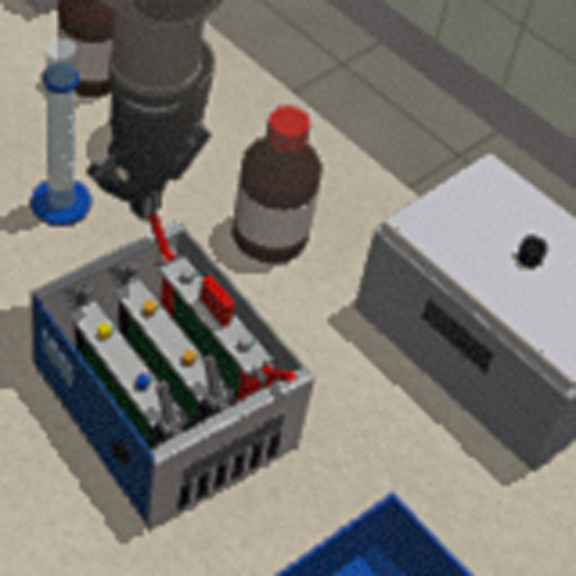

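The side crop shows the finger against lever_a's tip and the lever starting to move. The vertical force matches friction at the tip corner. I'll keep pushing slowly.

step_arm --pt "-3 0 1 0 0 0 0" --pt "-6 0 1 0 0 0 0" --pt "-9 0 1 0 0 0 0"

```text
clock: 13.6
tcp_pos: [0.6092, -0.1511, 0.1388]
orientation: [2.308, 2.13, 0.009]
contact_force: [1.1, 6.0, 4.5]
grip_width: 0.0001
gripper_force: 2.9
```

Force is down to 6 N, and the lever is moving.

step_arm --pt "-3 0 0.5 0 0 0 0" --pt "-6 0 0.5 0 0 0 0" --pt "-9 0 0.5 0 0 0 0" --pt "-12 0 0.5 0 0 0 0" --pt "-15 0 0.5 0 0 0 0"

```text
clock: 14.1
tcp_pos: [0.6063, -0.1689, 0.1373]
orientation: [2.311, 2.127, 0.003]
contact_force: [-0.1, 6.3, 4.7]
grip_width: 0.0002
gripper_force: 3.1
```

step_arm --pt "-2 0 0.5 0 0 0 0" --pt "-4 0 0.5 0 0 0 0" --pt "-6 0 0.5 0 0 0 0"

```text
clock: 14.4
tcp_pos: [0.6059, -0.1748, 0.137]
orientation: [2.311, 2.127, 0.003]
contact_force: [1.2, 5.1, 4.3]
grip_width: -0.0002
gripper_force: 3.1
```

step_arm --pt "-1.5 0 0.5 0 0 0 0" --pt "-3 0 0.5 0 0 0 0" --pt "-4.5 0 0.5 0 0 0 0"

```text
clock: 14.7
tcp_pos: [0.6055, -0.1775, 0.1359]
orientation: [-2.31, -2.128, -0.004]
contact_force: [2.4, 9.4, 2.4]
grip_width: -0.0002
gripper_force: 5.0
```

step_arm --pt "-1.5 0 0 0 0 0 0" --pt "-3 0 0 0 0 0 0" --pt "-3 0 0 0 0 0 0"

```text
clock: 15.0
tcp_pos: [0.6053, -0.1784, 0.1351]
orientation: [-2.306, -2.128, -0.005]
contact_force: [2.5, 12.2, 0.0]
grip_width: -0.0002
gripper_force: 5.5
```

step_arm --pt "-2 0 0 0 0 0 0" --pt "-4 0 0 0 0 0 0" --pt "-4 0 0 0 0 0 0"

```text
clock: 15.3
tcp_pos: [0.6054, -0.1788, 0.135]
orientation: [-2.301, -2.128, -0.01]
contact_force: [1.3, 20.5, 2.8]
grip_width: 0.0003
gripper_force: 9.4
```

step_arm --pt "10 0 0 0 0 0 0" --pt "25 0 0 0 0 0 0" --pt "25 0 -50 0 0 0 0" --pt "25 0 -95 0 0 0 0" --pt "25 0 -105 0 0 0 0" --pt "25 0 -105 0 0 0 0"

```text
clock: 15.9
tcp_pos: [0.6072, -0.1629, 0.2431]
orientation: [2.309, 2.122, 0.004]
contact_force: [0.6, -0.8, -0.0]
grip_width: -0.0001
gripper_force: 0.0
```

```bash
cat >> h.py <<'E'
def lev():
    f=cam('side');P=cloud(f);m=red(f['image'])&(f['depth']>0)
    q=P[m]; d=q[:,:2]-[.598,-.257]; a=np.stack([d@[.9966,-.083],d@[.083,.9966],q[:,2]],1)*1e3
    a=a[(abs(a[:,0])<20)&(a[:,2]>112)]
    for s in (1,-1):
        k=a[(a[:,1]*s>45)&(a[:,1]*s<130)];print('lever',s,k[k[:,2].argsort()][-12:].round(0).astype(int).tolist())
    g=a[abs(a[:,1])<25]; print('grip top z',np.percentile(g[:,2],[50,90,97]).round(1))
E
python3 - <<'E'
from h import *
lev()
delta([.598-.083*.136,-.257-.9966*.136,.24],-4.75)
E
```

```text
lever 1 [[-5, 70, 134], [-5, 64, 141], [-3, 61, 143], [-5, 59, 152], [-1, 60, 153], [-4, 61, 154], [-1, 54, 154], [-4, 55, 155], [4, 60, 155], [4, 55, 155], [1, 57, 156], [-1, 60, 158]]
lever -1 [[-5, -101, 140], [1, -98, 143], [3, -100, 143], [5, -102, 146], [-5, -105, 146], [-3, -107, 146], [-3, -102, 146], [2, -111, 148], [4, -108, 149], [-1, -110, 149], [-3, -106, 151], [-1, -108, 152]]
grip top z [146.  151.4 153.6]
t 15.95 tcp [ 0.6063 -0.1621  0.2411] yaw -4.81 F [-0.  -0.3 -0.3] w 0.3
  move mm [-2.313e+02 -2.000e-01  1.300e+00] turn [ 0.0023  0.001  -0.001 ]
```

Lever_a's tip is at y ≈ +58, which means fully in. Next is lever_b.

step_arm --pt "-45 0 0 0.002 0.001 0 0" --pt "-95 0 0 0.002 0.001 0 0" --pt "-145 0 0 0.002 0.001 0 0" --pt "-195 0 0 0.002 0.001 0 0" --pt "-232 0 0 0.002 0.001 0 0" --pt "-232 0 20 0.002 0.001 0 0" --pt "-232 0 60 0.002 0.001 0 0" --pt "-232 0 90 0.002 0.001 0 0"

```text
clock: 16.75
tcp_pos: [0.5853, -0.3924, 0.1466]
orientation: [-2.31, -2.122, 0.003]
contact_force: [0.3, 0.6, -0.0]
grip_width: 0.0002
gripper_force: 0.0
```

step_arm --pt "0 0 12 0 0 0 0" --pt "0 0 12 0 0 0 0" --pt "0 0 12 0 0 0 0"

```text
clock: 17.05
tcp_pos: [0.5875, -0.3933, 0.1398]
orientation: [2.312, 2.127, -0.0]
contact_force: [0.9, -0.4, 0.5]
grip_width: -0.0003
gripper_force: 0.0
```

Run:
```python
from h import *
delta([.598-.083*.136,-.257-.9966*.136,.137],-4.75)
```

```text
t 17.05 tcp [ 0.5875 -0.3933  0.1398] yaw -4.77 F [ 0.9 -0.4  0.5] w -0.3
  move mm [ 0.7 -0.9  2.8] turn [-0.0001  0.0002 -0.0004]
```

step_arm --pt "5 0 2.5 0 0 0 0" --pt "10 0 2.5 0 0 0 0" --pt "14 0 2.5 0 0 0 0" --pt "18 0 2.5 0 0 0 0" --pt "21 0 2.5 0 0 0 0" --pt "24 0 2.5 0 0 0 0"

```text
clock: 17.65
tcp_pos: [0.5897, -0.3744, 0.1402]
orientation: [2.307, 2.118, -0.004]
contact_force: [-0.9, -11.3, 8.0]
grip_width: -0.0003
gripper_force: 5.7
```

step_arm --pt "3 0 0 0 0 0 0" --pt "6 0 0 0 0 0 0" --pt "9 0 0 0 0 0 0" --pt "12 0 0 0 0 0 0" --pt "15 0 0 0 0 0 0"

```text
clock: 18.15
tcp_pos: [0.5911, -0.356, 0.1388]
orientation: [2.31, 2.123, -0.0]
contact_force: [-0.2, -4.7, 3.7]
grip_width: 0.0
gripper_force: 2.1
```

Same pattern as lever_a. The end should come at y ≈ -0.335.

step_arm --pt "3 0 0.5 0 0 0 0" --pt "6 0 0.5 0 0 0 0" --pt "9 0 1 0 0 0 0" --pt "12 0 1 0 0 0 0" --pt "14 0 1.5 0 0 0 0" --pt "16 0 1.5 0 0 0 0"

```text
clock: 18.75
tcp_pos: [0.5923, -0.3385, 0.136]
orientation: [2.311, 2.127, 0.0]
contact_force: [-0.2, -5.6, 4.4]
grip_width: -0.0004
gripper_force: 2.9
```

step_arm --pt "1.5 0 0.5 0 0 0 0" --pt "3 0 0.5 0 0 0 0" --pt "4.5 0 0.5 0 0 0 0" --pt "4.5 0 0.5 0 0 0 0"

```text
clock: 19.15
tcp_pos: [0.5923, -0.3364, 0.1357]
orientation: [2.31, 2.123, -0.003]
contact_force: [-0.4, -8.9, 3.9]
grip_width: 0.0001
gripper_force: 5.1
```

step_arm --pt "2 0 0 0 0 0 0" --pt "4 0 0 0 0 0 0" --pt "6 0 0 0 0 0 0" --pt "6 0 0 0 0 0 0"

```text
clock: 19.55
tcp_pos: [0.5921, -0.3358, 0.1361]
orientation: [2.308, 2.114, -0.01]
contact_force: [1.8, -20.8, -2.7]
grip_width: -0.0
gripper_force: 8.9
```

step_arm --pt "-10 0 0 0 0 0 0" --pt "-25 0 0 0 0 0 0" --pt "-25 0 -50 0 0 0 0" --pt "-25 0 -95 0 0 0 0" --pt "-25 0 -140 0 0 0 0" --pt "-25 0 -150 0 0 0 0" --pt "-25 0 -150 0 0 0 0"

```text
clock: 20.25
tcp_pos: [0.5917, -0.3522, 0.2863]
orientation: [2.31, 2.128, 0.004]
contact_force: [-0.3, -0.4, 0.5]
grip_width: 0.0001
gripper_force: 0.0
```

Run:
```python
from h import *
lev()
delta([.5985,-.257,.24],-4.75)
f=cam('wrist');save(f,'w6.png');redw(f)
```

```text
lever 1 [[-3, 67, 136], [5, 66, 138], [-4, 71, 138], [-4, 66, 144], [-4, 61, 149], [-4, 66, 150], [0, 60, 153], [-4, 61, 154], [3, 60, 156], [1, 62, 156], [-3, 63, 156], [1, 63, 159]]
lever -1 [[1, -66, 148], [-1, -62, 150], [-4, -61, 151], [4, -62, 151], [-2, -58, 152], [-4, -66, 152], [1, -60, 152], [1, -54, 155], [4, -56, 155], [-2, -57, 156], [-4, -56, 156], [1, -59, 156]]
grip top z [146.  150.4 151.9]
t 20.3 tcp [ 0.5909 -0.3515  0.2841] yaw -4.69 F [ 0.2  0.5 -0.3] w 0.4
  move mm [94.7 -0.2 44.3] turn [-0.0007 -0.0024  0.001 ]
[314, 0, 10, 22, 193] [318.6  10.8] 0.255
[313, 63, 12, 42, 490] [318.5  83.4] 0.26
[314, 146, 10, 34, 276] [318.5 161.9] 0.297
```

View pics/w6.png

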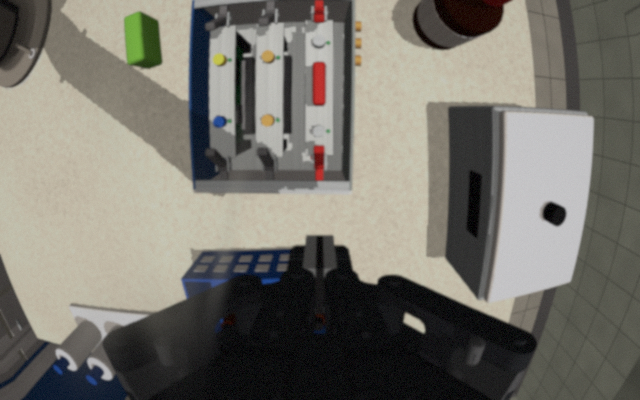

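Both levers look shut and the neighbouring cards are undisturbed. The far lever reads a few mm wider, so I'll push it again to its stop to be sure.

step_arm --pt "45 0 0 0 -0.002 0 0" --pt "95 0 0 0 -0.002 0 0" --pt "145 0 0 0 -0.002 0 0" --pt "190 0 0 0 -0.002 0 0" --pt "200 0 20 0 -0.002 0 0" --pt "200 0 65 0 -0.002 0 0" --pt "200 0 110 0 -0.002 0 0" --pt "200 0 135 0 -0.002 0 0"

```text
clock: 21.15
tcp_pos: [0.6038, -0.151, 0.1439]
orientation: [-2.306, -2.124, 0.01]
contact_force: [-0.7, 0.4, -0.1]
grip_width: -0.0001
gripper_force: 0.0
```

step_arm --pt "0 0 14 0 0 0 0" --pt "0 0 14 0 0 0 0" --pt "-8 0 14 0 0 0 0" --pt "-14 0 14 0 0 0 0" --pt "-19 0 14 0 0 0 0" --pt "-22 0 14 0 0 0 0"

```text
clock: 21.75
tcp_pos: [0.6061, -0.1755, 0.1371]
orientation: [2.312, 2.125, 0.001]
contact_force: [0.3, 5.4, 4.1]
grip_width: -0.0001
gripper_force: 3.3
```

step_arm --pt "-2 0 0.5 0 0 0 0" --pt "-4 0 0.5 0 0 0 0" --pt "-6 0 0.5 0 0 0 0" --pt "-7 0 0.5 0 0 0 0" --pt "-7 0 0.5 0 0 0 0"

```text
clock: 22.25
tcp_pos: [0.6067, -0.1798, 0.1368]
orientation: [2.309, 2.129, 0.005]
contact_force: [0.5, 6.0, 6.8]
grip_width: -0.0002
gripper_force: 4.4
```

step_arm --pt "-2 0 1 0 0 0 0" --pt "-4 0 1 0 0 0 0" --pt "-6 0 1 0 0 0 0" --pt "-6 0 1 0 0 0 0"

```text
clock: 22.65
tcp_pos: [0.6075, -0.1805, 0.136]
orientation: [-2.302, -2.131, -0.012]
contact_force: [0.4, 17.0, 11.5]
grip_width: -0.0001
gripper_force: 10.5
```

step_arm --pt "3 0 0 0 0 0 0" --pt "10 0 0 0 0 0 0" --pt "25 0 0 0 0 0 0" --pt "25 0 -50 0 0 0 0" --pt "25 0 -95 0 0 0 0" --pt "25 0 -130 0 0 0 0" --pt "25 0 -130 0 0 0 0"

```text
clock: 23.35
tcp_pos: [0.6091, -0.164, 0.2698]
orientation: [2.306, 2.121, 0.006]
contact_force: [0.4, -0.0, 0.2]
grip_width: -0.0
gripper_force: 0.0
```

Run:
```python
from h import *
lev(); lev()
delta([.5985,-.257,.137],-4.75)
f=cam('wrist');redw(f)
```

```text
lever 1 [[-4, 70, 128], [-2, 73, 129], [-3, 66, 131], [-4, 66, 138], [-2, 62, 141], [-5, 60, 151], [-1, 60, 153], [-1, 54, 154], [-4, 55, 155], [1, 57, 155], [3, 54, 157], [1, 57, 160]]
lever -1 [[-2, -71, 145], [0, -68, 145], [3, -68, 149], [-3, -65, 149], [0, -67, 150], [1, -65, 151], [2, -58, 155], [-3, -65, 155], [4, -60, 155], [-4, -60, 156], [1, -64, 157], [-2, -63, 157]]
grip top z [144.3 150.6 152.2]
lever 1 [[-3, 72, 125], [-4, 70, 134], [-6, 62, 138], [-4, 65, 138], [-4, 60, 144], [-3, 62, 147], [-3, 57, 153], [2, 58, 153], [5, 56, 154], [-1, 54, 154], [-2, 58, 155], [2, 58, 158]]
lever -1 [[3, -69, 145], [3, -68, 149], [0, -67, 150], [-4, -66, 152], [3, -62, 152], [-6, -70, 152], [5, -60, 154], [-3, -65, 154], [1, -59, 155], [-1, -67, 155], [-2, -63, 157], [-5, -61, 158]]
grip top z [145.2 150.9 152.4]
t 23.45 tcp [ 0.6067 -0.1626  0.2647] yaw -4.75 F [-1.1 -0.1 -0.2] w -0.4
  move mm [-94.6  -0.4 127.9] turn [0.0008 0.0012 0.    ]
[485, 154, 46, 49, 1594] [508.7 177.4] 0.233
[314, 188, 11, 49, 439] [319.1 210.9] 0.293
```

step_arm --pt "40 0 -60 0 0 0 0" --pt "90 0 -100 0 0 0 0" --pt "140 0 -100 0 0 0 0" --pt "190 0 -100 0 0 0 0" --pt "240 0 -100 0 0 0 0" --pt "290 0 -100 0 0 0 0" --pt "330 0 -100 0 0 0 0" --pt "330 0 -100 0 0 0 0"

```text
clock: 24.3
tcp_pos: [0.6325, 0.1739, 0.3608]
orientation: [-2.3, -2.135, 0.006]
contact_force: [0.0, 0.8, -0.8]
grip_width: 0.0004
gripper_force: 0.0
```

Run:
```python
from h import *
for n in ('top','side'):
    Z=[]
    f=cam(n);m=red(f['image']).astype(np.uint8);K=f['mtx']
    nn,l,s,c=cv2.connectedComponentsWithStats(m);o=-f['R'].T@f['t']
    def pl(u,v,z):
        d=np.stack([(u-K[0,2])/K[0,0],(v-K[1,2])/K[1,1],np.ones(len(u))],-1)@f['R'];return o+d*((z-o[2])/d[:,2])[:,None]
    for i in range(1,nn):
        if s[i,4]<6: continue
        v,u=np.nonzero(l==i);q=pl(u,v,.143);d=q[:,:2]-[.598,-.257];y=d@[.083,.9966]*1e3;x=d@[.9966,-.083]*1e3
        if abs(x.mean())<60 and abs(y.mean())<130: print(n,s[i,4],'x',x.mean().round(1),'y',y.mean().round(1),y.min().round(1),y.max().round(1))
```

```text
top 34 x -0.0 y 74.5 54.5 92.9
top 50 x 0.2 y -1.7 -19.6 16.1
top 25 x -1.3 y -73.8 -85.1 -63.5
side 23 x -3.9 y 65.5 55.5 76.9
side 80 x -2.6 y -5.8 -30.9 20.6
side 21 x -37.8 y 22.9 7.8 38.2
side 43 x -4.1 y -75.9 -101.7 -50.8
side 24 x -34.4 y -93.7 -99.4 -85.6
```

Top-view resolution isn't enough to rule out a slightly open lever_b. I'll take a closer wrist measurement from the -y side.

step_arm --pt "-50 0 0 0 0 0 0" --pt "-100 0 0 0 0 0 0" --pt "-150 0 0 0 0 0 0" --pt "-200 0 0 0 0 0 0" --pt "-250 0 0 0 0 0 0" --pt "-300 0 0 0 0 0 0" --pt "-350 0 0 0 0 0 0" --pt "-400 0 0 0 0 0 0"

```text
clock: 25.2
tcp_pos: [0.5987, -0.2362, 0.3636]
orientation: [-2.314, -2.124, 0.004]
contact_force: [0.1, 0.5, 0.2]
grip_width: 0.0001
gripper_force: 0.0
```

step_arm --pt "-50 0 10 0 0 0 0" --pt "-100 0 30 0 0 0 0" --pt "-150 0 60 0 0 0 0" --pt "-170 0 70 0 0 0 0" --pt "-170 0 70 0 0 0 0" --pt "-170 0 70 0 0 0 0" --pt "-170 0 70 0 0 0 0"

```text
clock: 25.9
tcp_pos: [0.5866, -0.4017, 0.2948]
orientation: [2.311, 2.127, -0.001]
contact_force: [0.9, -0.5, 0.2]
grip_width: 0.0001
gripper_force: 0.0
```

```bash
cat >> h.py <<'E'
def wl():
    f=cam('wrist');m=red(f['image']).astype(np.uint8);n,l,s,c=cv2.connectedComponentsWithStats(m)
    for i in range(1,n):
        if s[i,4]<40 or abs(c[i][0]-319)>25: continue
        v=np.array([s[i,1],s[i,1]+s[i,3]]);u=np.full(2,c[i][0])
        for z in (.143,.148): print(s[i,4],v,z,'y',((ray_plane(f,u,v-.5,z)[:,:2]-[.598,-.257])@[.083,.9966]*1e3).round(1))
E
python3 - <<'E'
from h import *
delta([.586,-.4,.137],-4.75)
wl()
E
```

```text
t 25.9 tcp [ 0.5866 -0.4017  0.2948] yaw -4.75 F [ 0.9 -0.5  0.2] w 0.1
  move mm [  1.8  -0.7 157.8] turn [-0.0003  0.0009 -0.    ]
436 [17 60] 0.143 y [ 19.3 -24.2]
436 [17 60] 0.148 y [ 17.7 -25.1]
276 [ 94 129] 0.143 y [-57.  -90.3]
276 [ 94 129] 0.148 y [-57.3 -90.1]
```

step_arm --pt "20 0 30 0 0 0 0" --pt "38 0 75 0 0 0 0" --pt "38 0 120 0 0 0 0" --pt "38 0 150 0 0 0 0" --pt "38 0 158 0 0 0 0" --pt "38 0 158 0 0 0 0" --pt "48 0 158 0 0 0 0" --pt "54 0 158 0 0 0 0"

```text
clock: 26.75
tcp_pos: [0.5926, -0.3482, 0.139]
orientation: [2.308, 2.125, 0.001]
contact_force: [0.3, 0.3, -0.3]
grip_width: 0.0003
gripper_force: 0.0
```

step_arm --pt "3 0 0 0 0 0 0" --pt "6 0 0 0 0 0 0" --pt "8 0 0 0 0 0 0" --pt "10 0 0 0 0 0 0" --pt "12 0 0 0 0 0 0"

```text
clock: 27.25
tcp_pos: [0.5919, -0.3397, 0.1374]
orientation: [2.309, 2.122, -0.006]
contact_force: [0.6, -9.6, -2.2]
grip_width: 0.0003
gripper_force: 4.0
```

Lever_b resists firmly with its outer side about 71 mm from the card's middle, which is the fully-in position. I'll back off and do a last check of both.

step_arm --pt "-8 0 0 0 0 0 0" --pt "-25 0 0 0 0 0 0" --pt "-40 0 -40 0 0 0 0" --pt "-57 0 -85 0 0 0 0" --pt "-67 0 -130 0 0 0 0" --pt "-67 0 -158 0 0 0 0" --pt "-67 0 -158 0 0 0 0"

```text
clock: 27.95
tcp_pos: [0.5871, -0.4067, 0.3002]
orientation: [2.308, 2.119, 0.001]
contact_force: [0.5, -0.2, -0.7]
grip_width: -0.0002
gripper_force: 0.0
```

Run:
```python
from h import *
delta([.598+.083*.010,-.257+.9966*.010,.295],-4.75)
wl(); lev()
```

```text
t 27.95 tcp [ 0.5871 -0.4067  0.3002] yaw -4.88 F [ 0.5 -0.2 -0.7] w -0.2
  move mm [160.1  -1.9   4.4] turn [ 0.0068  0.0054 -0.0022]
417 [14 55] 0.143 y [ 18.3 -24. ]
417 [14 55] 0.148 y [ 16.7 -24.9]
252 [ 89 123] 0.143 y [-57.5 -90.4]
252 [ 89 123] 0.148 y [-57.9 -90.3]
lever 1 [[-2, 68, 129], [-2, 73, 130], [-4, 65, 139], [-4, 60, 144], [-1, 58, 144], [-3, 62, 147], [0, 55, 152], [-3, 57, 153], [2, 58, 153], [4, 55, 156], [-2, 58, 156], [2, 58, 158]]
lever -1 [[-3, -66, 146], [2, -70, 146], [-1, -69, 147], [1, -66, 147], [3, -68, 148], [-3, -65, 150], [3, -57, 151], [-1, -63, 151], [2, -63, 154], [4, -60, 155], [-4, -60, 155], [-2, -63, 157]]
grip top z [144.1 151.8 152.7]
```

```bash
python3 -c "
from bench import r
print(r.hand_in())"
```

```text
the job is handed in; nothing more can be done
None
```

The card was moved from the rack into the open bay, lowered gently onto its socket with the levers out, both red levers were pushed to their stops, and I handed the job in at about 28 s; no verdict came back.

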